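Find the loose boot peg on the swing arm

ROBOT

A 7-joint arm with a two-finger parallel gripper is mounted at the origin on the work surface. World frame = base frame: x ahead of the robot, y to its left, z up, the work surface at z = 0. Lengths are in m, angles in rad, forces in N, time in s.
With the tool pointing down it reaches from about 0.4 to 0.85 m from the base axis. Payload 4.5 kg.
Tool frame: the origin (TCP) lies between the finger pads; the fingertips stand r.finger_overhang ahead of it and the grasp point (between the pads) lies 8 mm behind it (r.finger_overhang is the distance from the TCP to the fingertips, in m); z points along the fingers, x is the direction in which the jaws open and shut, and the axes are right-handed (so a half turn about z gives the same grasp; the last joint's range is limited). The gripper opens to 88 mm and grips with 3 to 60 N. Pads are 18 mm wide; open, the fingers measure 123 mm over their backs; the gripper's body (75 mm by 187 mm) begins 45 mm behind the grasp point.
Start: joints at [-1.215, 0.689, -0.195, 1.565, 0.157, 0.902, -0.215], TCP at [0.198, 0.593, 0.228] pointing down, gripper open.
Joint ranges: [-3.01, 3.01], [-0.46, 2.08], [-1.47, 1.51], [0.13, 2.56], [-1, 4.14], [0.04, 2.09], [-2.66, 2.66]. Speed limits (rad/s): [2.57, 2.57, 3.14, 3.14, 3.14, 3.14, 3.14].

INTERFACE

Orientations are given as a unit quaternion [x, y, z, w].
In Python, from plant import r gives the robot as it stands.
- The arm moves only by the tool move_arm, never from a script. Its argument "targets" is a list that holds one entry, the list of rows, each a list of 7 numbers: the turn, a rotation vector about the world's x, y, z in rad, then the shift along the world's x, y, z in m, then the opening, from 0 (shut) to 1 (fully open). A call has 1 to 5 rows; each row shifts and turns the pose as measured when the row begins; what a row does not reach is not made up. A row lasts 1/10 s, in which the tool goes at most 50 mm and 8.59 degrees, less where a joint would pass 70% of its speed; a pose out of reach is approached as far as the arm can. A call with a gripper value outside its range is refused whole. The fingers move at their own pace and stop on an object; "force" is the grip in N (left out, the last holds). Time passes only in rows, so rows that do not move let the fingers close. It gives the time, the measured TCP pose, the force and the opening at its end, in the units of the state.
- r.get_state(): the state, without advancing time (a new reading comes with each control period).
- r.snapshot(name): name is "scene" or "top" or "wrist"; returns a dict with "frame" (480x640x3 uint8, red, green, blue), "K" (3x3 intrinsics, pixels), "T" (4x4, takes a point from camera to world coordinates). Camera axes: x right, y up, looking along -z (the intrinsics and any distortion apply to the point x, -y, -z); pixel columns grow to the right and rows downward; lengths in m; the calibration is good to about 2 mm. A picture is of the moment at which its call begins. There is no depth.
- r.finish_job(): hands the job in, once; it reports no verdict.
Trained networks look in a picture, given as the dict that the camera call returned (one of the last four; its "shot" number tells which), for a name from the list of things; names that differ only in an ending like _2 or _b are one class to them, and where a whole thing is asked for, a point or a joint stands for the part that bears it (a point fixed in the world has none). Each returns a list of dicts, best first, with "score" (0 to 1); they miss things now and then, are a little off and sometimes report something else, mostly with a low value. They report only what shows in the picture. A call takes as long as a camera call. They do not tell look-alikes from the thing itself.
- r.find_in(picture, query): "centre" ([row, column] in pixels, amid what is visible of it).
The state is a dict: "clock": time; "q": joint angles; "qd": joint speeds; "joint_torque": joint torques, N m; "tool_pos": TCP position; "eef_rot": TCP orientation; "contact_force": force on the tool from outside, world axes, zero at the start; "moment": the same for the moment, N m; "opening": opening from 0.0 (shut) to 1.0 (fully open).
Only numpy, scipy, OpenCV 4.12 (cv2) and the standard library are available. Lean on these libraries where they do the work, as an engineer would, in place of code of your own. Each camera call takes 0.05 s, during which the arm holds its last target. There are 200 camera calls.

TASK

One of the three boot pegs on the iron swing arm has worked loose in its cup: take the pegs by their ball ends and wiggle them side to side, across the bar, to feel which one has play, and rock the loose one in its cup to both ends of its play a couple of times to be sure. Then draw that peg straight out and lower it foot first into the mending crock, without dropping it in, and let it lean there. Leave the two sound pegs standing in their cups and everything else on the shelf where it is.

Things in the scene. Friction and masses are not known exactly. Their poses are not given: they have to be found in the camera images.
- swing_arm: black iron swing arm, screwed tight at its pivot: it does not move. A flat bar 32 mm wide, its top 50 mm above the shelf. Origin on the pivot axis at shelf height; x along the bar to its free end (566 mm out), y across the bar, z up. Three like iron cups, 45 mm wide and 55 mm high (rims 105 mm above the shelf), stand on it 280, 390 and 500 mm out and hold boot pegs a, b and c
- peg_a: boot peg in the cup nearest the pivot: turned cedar, 190 mm long, 0.08 to 0.17 kg. Origin at the centre of its foot, z along it to the ball. From the foot up: tenon 22 mm thick, 55 mm long, standing on the cup's floor (grooved for the cup's spring clip); shoulder 38 mm wide, 8 mm thick, just over the cup's rim, hiding the bore; shaft 26 mm thick; ball end 36 mm wide, centred 172 mm above the foot
- peg_b: boot peg in the cup in the middle: turned cedar, 190 mm long, 0.08 to 0.17 kg. Origin at the centre of its foot, z along it to the ball. From the foot up: tenon 22 mm thick, 55 mm long, standing on the cup's floor (grooved for the cup's spring clip); shoulder 38 mm wide, 8 mm thick, just over the cup's rim, hiding the bore; shaft 26 mm thick; ball end 36 mm wide, centred 172 mm above the foot
- peg_c: boot peg in the cup farthest from the pivot: turned cedar, 190 mm long, 0.08 to 0.17 kg. Origin at the centre of its foot, z along it to the ball. From the foot up: tenon 22 mm thick, 55 mm long, standing on the cup's floor (grooved for the cup's spring clip); shoulder 38 mm wide, 8 mm thick, just over the cup's rim, hiding the bore; shaft 26 mm thick; ball end 36 mm wide, centred 172 mm above the foot
- peg_a_ball (a point): centre of the ball end of peg_a, 225 mm above the shelf when seated. A sound peg, clipped in, gives about 4 mm here for 5 N sideways and cannot be drawn. The loose one (any of the three; all look alike) has lost its clip: it swings some 15 mm each way at under 1 N before it meets the bore, and lifts straight out. Gripped lightly by fingers closing along the bar, the ball turns between them
- peg_b_ball (a point): centre of the ball end of peg_b, 225 mm above the shelf when seated. A sound peg, clipped in, gives about 4 mm here for 5 N sideways and cannot be drawn. The loose one (any of the three; all look alike) has lost its clip: it swings some 15 mm each way at under 1 N before it meets the bore, and lifts straight out. Gripped lightly by fingers closing along the bar, the ball turns between them
- peg_c_ball (a point): centre of the ball end of peg_c, 225 mm above the shelf when seated. A sound peg, clipped in, gives about 4 mm here for 5 N sideways and cannot be drawn. The loose one (any of the three; all look alike) has lost its clip: it swings some 15 mm each way at under 1 N before it meets the bore, and lifts straight out. Gripped lightly by fingers closing along the bar, the ball turns between them
- crock: mending crock, white stoneware with a blue band, open at the top: 124 mm across and 115 mm high, mouth 108 mm wide inside, walls 7 mm, 1 kg, standing loose on the shelf. Origin at the centre of its underside, z up
- crock_in (a point): centre of the crock's inner floor, 8 mm above the shelf
- shaper_1: cedar ankle boot shaper with a brass knob, upright, 105 x 55 mm and 151 mm high; leave it alone. Origin at the centre of its underside
- shaper_2: the other cedar ankle boot shaper, the same size, upright; leave it alone. Origin at the centre of its underside
- paperweight: frosted glass paperweight, a dome 82 mm wide and 47 mm high; leave it alone. Origin at the centre of its underside
- clog_insert: teal plastic clog insert, 180 x 72 mm and up to 42 mm high, lying flat; leave it alone. Origin on its underside near the middle
- bottle_opener: chrome bottle opener, 141 mm long, 40 mm wide and 6 mm thick, lying flat; leave it alone. Origin on its underside near the middle
- shoe_brush: shoe brush, 160 x 52 mm and 54 mm high, bristles down; leave it alone. Origin at the centre of its underside
- polish_tin: round polish tin with a dark red lid, 79 mm across and 24 mm high; leave it alone. Origin at the centre of its underside
Not all that is in view belongs to the job. What is shaped like the peg_b but green or white is not meant.

How it is judged:
On the way, in this order (a step that is already met when the one before it is completed fails the run):
1. a peg seated in its cup is rocked across the bar until its ball is over 8 mm off upright to the bar's +y side (((z of peg_a in the frame of swing_arm below 0.059 m and y of peg_a_ball in the frame of swing_arm above 0.008 m) or (z of peg_b in the frame of swing_arm below 0.059 m and y of peg_b_ball in the frame of swing_arm above 0.008 m) or (z of peg_c in the frame of swing_arm below 0.059 m and y of peg_c_ball in the frame of swing_arm above 0.008 m))), for 0.04 s.
2. still seated, it is rocked until its ball is over 8 mm off upright to the -y side (((z of peg_a in the frame of swing_arm below 0.059 m and y of peg_a_ball in the frame of swing_arm below -0.008 m) or (z of peg_b in the frame of swing_arm below 0.059 m and y of peg_b_ball in the frame of swing_arm below -0.008 m) or (z of peg_c in the frame of swing_arm below 0.059 m and y of peg_c_ball in the frame of swing_arm below -0.008 m))), for 0.04 s.
3. still seated, it is rocked back until its ball is over 8 mm off upright to the +y side (((z of peg_a in the frame of swing_arm below 0.059 m and y of peg_a_ball in the frame of swing_arm above 0.008 m) or (z of peg_b in the frame of swing_arm below 0.059 m and y of peg_b_ball in the frame of swing_arm above 0.008 m) or (z of peg_c in the frame of swing_arm below 0.059 m and y of peg_c_ball in the frame of swing_arm above 0.008 m))), for 0.04 s.
At the end, for the whole second after the job is handed in: Loose peg let go and at rest foot down in the crock (foot under 55 mm from its axis, under 40 mm above its underside, lean under 0.9 rad); both sound pegs in their cups, upright within 0.06 rad, lifted under 6 mm; crock upright within 0.05 rad, moved under 40 mm (((horizontal distance between peg_a and crock_in below 0.055 m and z of peg_a in the frame of crock between 0 and 0.04 m and angle between peg_a's own z axis and vertical below 0.9 rad and linear speed of peg_a below 0.03 m/s and z of each of peg_b, peg_c in the frame of swing_arm below 0.059 m and angle between each of peg_b, peg_c's own z axis and vertical below 0.06 rad and x of peg_b in the frame of swing_arm between 0.375 and 0.405 m and x of peg_c in the frame of swing_arm between 0.485 and 0.515 m) or (horizontal distance between peg_b and crock_in below 0.055 m and z of peg_b in the frame of crock between 0 and 0.04 m and angle between peg_b's own z axis and vertical below 0.9 rad and linear speed of peg_b below 0.03 m/s and z of each of peg_a, peg_c in the frame of swing_arm below 0.059 m and angle between each of peg_a, peg_c's own z axis and vertical below 0.06 rad and x of peg_a in the frame of swing_arm between 0.265 and 0.295 m and x of peg_c in the frame of swing_arm between 0.485 and 0.515 m) or (horizontal distance between peg_c and crock_in below 0.055 m and z of peg_c in the frame of crock between 0 and 0.04 m and angle between peg_c's own z axis and vertical below 0.9 rad and linear speed of peg_c below 0.03 m/s and z of each of peg_a, peg_b in the frame of swing_arm below 0.059 m and angle between each of peg_a, peg_b's own z axis and vertical below 0.06 rad and x of peg_a in the frame of swing_arm between 0.265 and 0.295 m and x of peg_b in the frame of swing_arm between 0.375 and 0.405 m)) and angle between crock's own z axis and vertical below 0.05 rad and distance of crock from where it was at the start of the episode below 0.04 m); the robot touches nothing.
It fails at once if a bystander (shaper, paperweight, clog insert, bottle opener, brush or tin) is moved by more than 30 mm (distance of any of shaper_1, shaper_2, paperweight, clog_insert, bottle_opener, shoe_brush, polish_tin from where it was at the start of the episode above 0.03 m).
It fails at once if the crock is tipped by more than 0.25 rad (angle between crock's own z axis and vertical above 0.25 rad).
It fails at once if a peg is dropped into the crock (let go and falling faster than 0.8 m/s, about 30 mm of free fall) ((contact force between peg_a and the fingers below 0.1 N and linear speed of peg_a above 0.8 m/s and horizontal distance between peg_a and crock_in below 0.08 m) or (contact force between peg_b and the fingers below 0.1 N and linear speed of peg_b above 0.8 m/s and horizontal distance between peg_b and crock_in below 0.08 m) or (contact force between peg_c and the fingers below 0.1 N and linear speed of peg_c above 0.8 m/s and horizontal distance between peg_c and crock_in below 0.08 m)).
It also fails if it takes over 72 s, if anything falls off the work surface, if the arm or the gripper's body presses on something with over 40 N, if the wrist force passes 120 N, or if a joint passes its speed limit or range.

## Working session

There is one attempt and no reset: what is moved stays moved. The work goes in short steps, Python scripts to look and compute and a tool call to move; the robot and the scene stay as the last step left them, time stands still between calls to the robot, and variables do not carry over. Pictures are saved under pics/ and viewed, about 8 in all and at most 12, crops included, and the job is handed in when it is done.

Besides the shell and the picture viewer there is one more tool, called after "Call:" as a command line: name --argument value ..., lists and objects as JSON in quotes. move_arm: Moves the arm, as the interface text tells. Its arguments: {"type":"object","properties":{"targets":{"type":"array","items":{"type":"array","items":{"type":"array","items":{"type":"number"}}}},"force":{"type":"number"}},"required":["targets"]}

```bash
mkdir -p pics; ls
cat > h.py <<'E'
import numpy as np, cv2
from plant import r
def snap(n,f=None):
    p=r.snapshot(n)
    if f: cv2.imwrite('pics/'+f,p['frame'][:,:,::-1])
    return p
def ray(p,rc):
    K=np.array(p['K']);T=np.array(p['T'])
    d=np.linalg.inv(K)@np.array([rc[1],rc[0],1.]);d=T[:3,:3]@np.array([d[0],-d[1],-d[2]])
    return T[:3,3],d/np.linalg.norm(d)
def atz(p,rc,z):
    o,d=ray(p,rc);return o+d*(z-o[2])/d[2]
def tri(L):
    A=0;b=0
    for p,rc in L:
        o,d=ray(p,rc);M=np.eye(3)-np.outer(d,d);A=A+M;b=b+M@o
    x=np.linalg.solve(A,b)
    return x,[float(np.linalg.norm((np.eye(3)-np.outer(d,d))@(x-o))) for o,d in [ray(p,rc) for p,rc in L]]
def proj(p,X):
    K=np.array(p['K']);T=np.array(p['T']);c=T[:3,:3].T@(np.array(X)-T[:3,3]);u=K@np.array([c[0],-c[1],-c[2]]);return u[1]/u[2],u[0]/u[2]
E
python3 - <<'E'
from h import *
s=snap('scene','s1.png');t=snap('top','t1.png')
print({k:s[k] for k in s if k!='frame'});print({k:t[k] for k in t if k!='frame'})
for q in ['peg_a_ball','peg_a','crock','swing_arm']:
  for n,p in (('s',s),('t',t)):
    print(q,n,[(np.round(d['centre']).tolist(),round(d['score'],2)) for d in r.find_in(p,q)])
print(r.get_state(), r.finger_overhang)
cv2.imwrite('pics/both.png',cv2.resize(np.hstack([s['frame'],t['frame']]),(800,300),interpolation=3)[:,:,::-1])
E
```

```text
pics
{'K': array([[576.23630377,   0.        , 317.81500196],
       [  0.        , 576.23630377, 238.44271154],
       [  0.        ,   0.        ,   1.        ]]), 'T': array([[-0.78002466, -0.51805807,  0.35096634,  1.03461811],
       [ 0.62561685, -0.65716374,  0.42040383,  0.65424208],
       [ 0.01284875,  0.54749581,  0.83670977,  1.31515447],
       [ 0.        ,  0.        ,  0.        ,  1.        ]]), 'shot': 1}
{'K': array([[556.50410491,   0.        , 319.64256719],
       [  0.        , 556.50410491, 238.02457632],
       [  0.        ,   0.        ,   1.        ]]), 'T': array([[ 0.02397004,  0.99543623, -0.09236958,  0.40701225],
       [-0.99967826,  0.02310003, -0.01047655,  0.0510281 ],
       [-0.008295  ,  0.09259099,  0.99566968,  1.58444454],
       [ 0.        ,  0.        ,  0.        ,  1.        ]]), 'shot': 2}
peg_a_ball s [([296.0, 403.0], 0.85)]
peg_a_ball t [([249.0, 216.0], 0.64)]
peg_a s [([262.0, 372.0], 0.97), ([242.0, 384.0], 0.9), ([232.0, 343.0], 0.78), ([280.0, 326.0], 0.78), ([264.0, 412.0], 0.75), ([305.0, 347.0], 0.59), ([297.0, 404.0], 0.56
[... 361 characters left out ...]
72)]
{'clock': 0.5, 'q': array([-1.21523718,  0.68913291, -0.19457008,  1.56536656,  0.15731245,
        0.9025204 , -0.21509311]), 'qd': array([ 0.00022185, -0.00033276, -0.00190271, -0.00232279,  0.00024314,
        0.00216135, -0.00144809]), 'joint_torque': array([ 4.97848214e-04, -5.27100027e+01, -1.26592901e+00, -1.53605551e+01,
       -5.19973983e-02,  3.36187331e-04,  4.83647375e-05]), 'tool_pos': array([0.19763812, 0.59290473, 0.22820361]), 'eef_rot': array([ 8.11238249e-01,  5.84715745e-01, -8.60122675e-06,  2.34143161e-05]), 'contact_force': array([-0.51587419, -0.23339647, -0.16284987]), 'moment': array([-0.01138858, -0.00717334,  0.00538779]), 'opening': 1.0029484083110605} 0.011
```

View pics/s1.png

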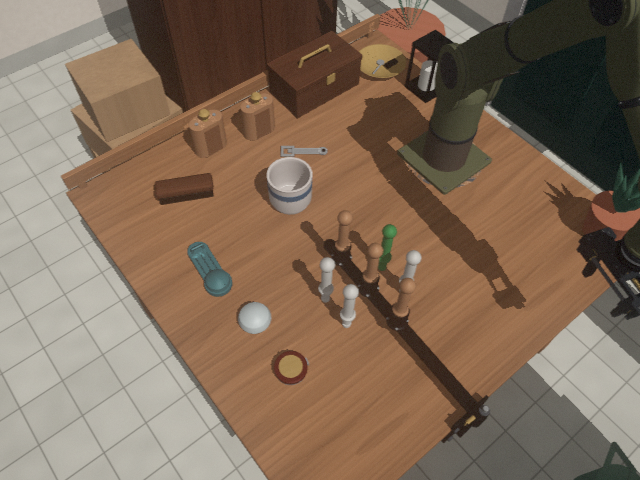

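View pics/t1.png

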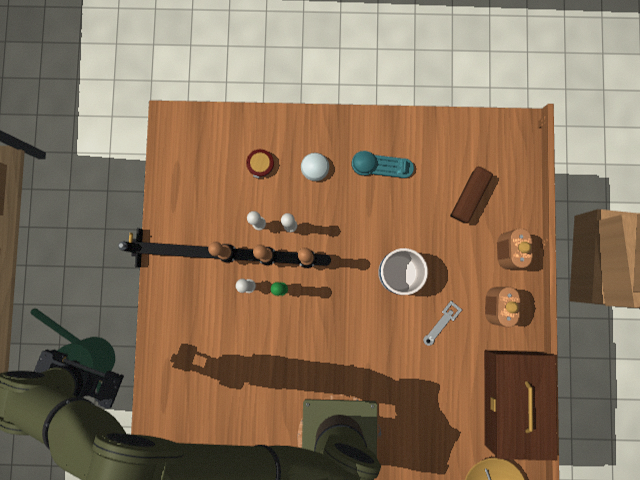

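Scene view: the three brown pegs stand on the black bar at about (404,287) for a, (374,250) for b and (345,217) for c, and the pivot is at (475,412). The crock is at (289,185). The look-alikes are green (389,231) and white (327,265), (350,291) and (413,258). In the top view the pegs are at (215,249), (262,253) and (306,256), and the pivot is at (126,246). I choose the cedar ones on the bar and check them in a close crop.

Run:
```python
import cv2,numpy as np
s=cv2.imread('pics/s1.png');t=cv2.imread('pics/t1.png')
a=cv2.resize(s[200:340,310:450],(560,560),interpolation=cv2.INTER_CUBIC)
a=cv2.resize(s[200:340,320:430],None,fx=4,fy=4,interpolation=cv2.INTER_CUBIC)
b=cv2.resize(t[200:300,200:340],None,fx=2.5,fy=2.5,interpolation=cv2.INTER_CUBIC)
o=np.zeros((560,800,3),np.uint8);o[:,:440]=a;o[:250,450:800]=b
cv2.imwrite('pics/c1.png',o)
```

```text
(no output)
```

View pics/c1.png

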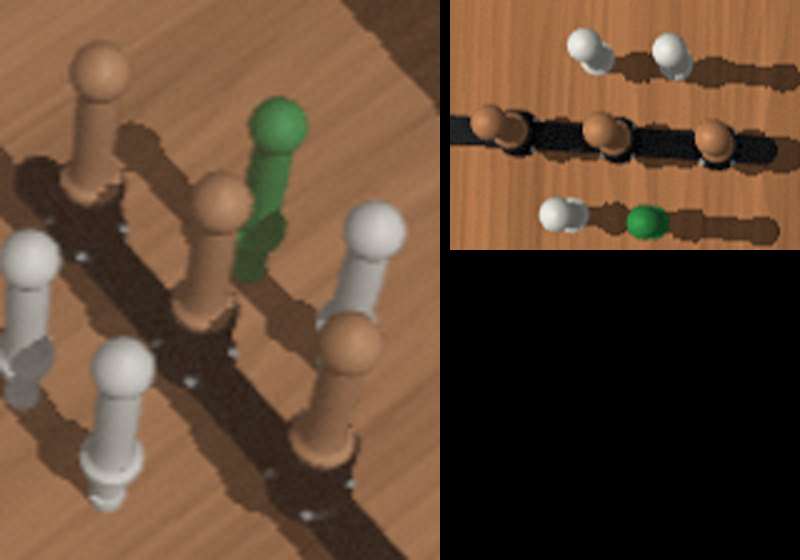

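The crop shows the three cedar pegs on the bar. Ball centres in the scene view are c (345,218), b (375,251) and a (407.5,286). In the top view they are (305.6,256), (260.8,252.8) and (215.6,249.6). The green and white pegs stand beside the bar, off the job.

Run:
```python
from h import *
s=snap('scene');t=snap('top')
P={}
for n,a,b in [('a',(286,407.5),(249.6,215.6)),('b',(250.7,375.2),(252.8,260.8)),('c',(218,345),(256,305.6)),
 ('green',(231.5,389.5),(289,278.5)),('w1',(264.5,327.5),(218,254)),('w2',(291.5,350.7),(220,288.5)),('w3',(257.8,413.7),(286,242.5)),('crockrim',(176,289.5),(271.5,404))]:
    x,e=tri([(s,a),(t,b)]);P[n]=x;print(n,x.round(4),np.round(e,4))
d=P['c']-P['a'];print('bar dir',d,np.linalg.norm(d[:2]),np.degrees(np.arctan2(d[1],d[0])))
for n in [('pivot',(246,126)),('end',(260,329))]: print(n[0],atz(t,n[1],.05).round(4))
print('paper',atz(t,(166,315),.03),'crock rim z',atz(t,(271.5,404),.115))
w=r.snapshot('wrist');print(w['T'].round(3),w['K'].round(1),'dist' in w,w.keys())
```

```text
a [0.4995 0.3202 0.2201] [0.0007 0.0007]
b [0.494  0.2091 0.219 ] [0.0002 0.0002]
c [0.4889 0.0985 0.2186] [0.0005 0.0005]
green [0.4056 0.1679 0.1668] [0.0008 0.0008]
w1 [0.5954 0.2055 0.2562] [0.0277 0.0277]
w2 [0.5721 0.1779 0.0832] [0.0331 0.0331]
w3 [0.4116 0.2587 0.1684] [0.0001 0.0001]
crockrim [ 0.4603 -0.1594  0.1034] [0.0001 0.0001]
bar dir [-0.01055715 -0.22173458 -0.00153732] 0.22198575616005625 -92.72588760082013
pivot [0.5147 0.6036 0.05  ]
end [0.4891 0.0399 0.05  ]
paper [0.75626981 0.08548878 0.03      ] crock rim z [ 0.45996305 -0.15777117  0.115     ]
[[ 0.315 -0.904 -0.289  0.124]
 [ 0.949  0.3    0.096  0.618]
 [ 0.    -0.305  0.952  0.384]
 [ 0.     0.     0.     1.   ]] [[401.7   0.  310.7]
 [  0.  401.7 239.1]
 [  0.    0.    1. ]] False dict_keys(['frame', 'K', 'T', 'shot'])
```

Call:
move_arm --targets '[[[0,0,0.137,0,0,0.05,0.8],[0,0,0.137,0,0,0.05,0.8],[0,0,0,0.033,-0.03,0,0.8],[0,0,0,0.033,-0.03,0,0.8],[0,0,0,0.033,-0.03,0,0.8]]]' --force 4

```text
clock: 1.15
tool_pos: [0.2906, 0.5054, 0.3318]
eef_rot: [0.714, 0.7, 0.001, -0.002]
contact_force: [0.7, -0.2, -0.3]
opening: 0.797
```

Call:
move_arm --targets '[[[0,0,0,0.033,-0.03,0,0.8],[0,0,0,0.033,-0.03,0,0.8],[0,0,0,0.033,-0.03,0,0.8],[0,0,0,0.033,-0.03,0,0.8],[0,0,0,0.033,-0.03,0,0.8]]]'

```text
clock: 1.65
tool_pos: [0.4614, 0.3488, 0.3333]
eef_rot: [0.714, 0.7, 0.002, -0.002]
contact_force: [-0.2, 1.3, 0.2]
opening: 0.8
```

Call:
move_arm --targets '[[[0,0,-0.028,0.034,-0.027,0,0.8],[0,0,0,0,0,0,0.8]]]'

```text
clock: 1.85
tool_pos: [0.5026, 0.313, 0.3332]
eef_rot: [0.728, 0.686, 0.002, 0.001]
contact_force: [-0.3, -0.7, -0.4]
opening: 0.797
```

Run:
```python
from h import *
st=r.get_state();print(st['tool_pos'],st['eef_rot'],st['contact_force'])
w=snap('wrist','w1.png')
for n,X in dict(a=(.4995,.3202,.225),b=(.494,.2091,.225),c=(.4889,.0985,.225)).items(): print(n,np.round(proj(w,X)))
print([(np.round(d['centre']).tolist(),round(d['score'],2)) for d in r.find_in(w,'peg_a_ball')])
```

```text
[0.50260091 0.3130251  0.3332083 ] [0.72806076 0.68550811 0.00228737 0.00095888] [-0.3442847 -0.6823484 -0.3765528]
a [225. 320.]
b [226. 157.]
c [228.  -5.]
[([216.0, 319.0], 0.56)]
```

View pics/w1.png

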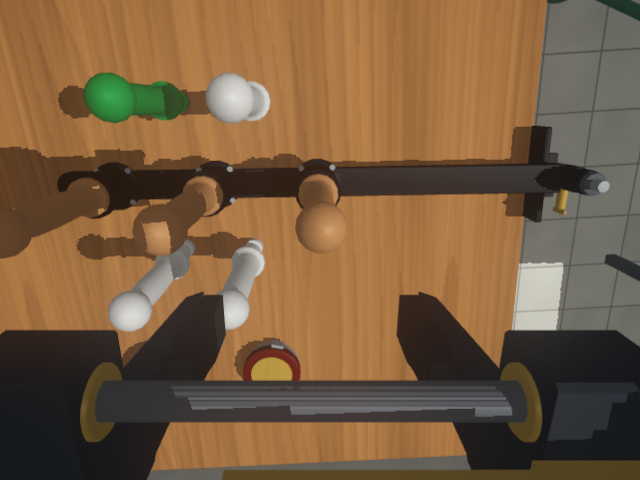

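The wrist view shows peg a's ball at (321,228), against a prediction of (320,225). They agree to about 2 mm, so I'm going down onto it.

Call:
move_arm --targets '[[[0,0,0,-0.002,0.0075,-0.04,0.8],[0,0,0,0,0,-0.04,0.8],[0,0,0,0,0,-0.03,0.8],[0,0,0,0,0,0,0.8]]]'

```text
clock: 2.35
tool_pos: [0.4905, 0.334, 0.2229]
eef_rot: [0.721, 0.693, 0.006, -0.004]
contact_force: [-0.0, -1.1, 1.3]
opening: 0.802
```

Call:
move_arm --targets '[[[0,0,0,0,0,0,0.8],[0,0,0,0,0,0,0.8]]]'

```text
clock: 2.55
tool_pos: [0.4892, 0.3371, 0.2249]
eef_rot: [0.72, 0.694, 0.007, -0.005]
contact_force: [0.0, -0.0, -0.2]
opening: 0.8
```

Call:
move_arm --targets '[[[0,0,0,0.0115,-0.0165,-0.007,0.8],[0,0,0,0,0,0,0.8]]]'

```text
clock: 2.75
tool_pos: [0.5018, 0.323, 0.2216]
eef_rot: [0.719, 0.695, 0.01, -0.005]
contact_force: [0.7, -0.9, -0.8]
opening: 0.796
```

```bash
cat >> h.py <<'E'
from scipy.spatial.transform import Rotation as R
def rep(x=None,ang=87.27):
    st=r.get_state();q=R.from_quat(st['eef_rot'])
    a=np.radians(ang)/2;q0=R.from_quat([np.cos(a),np.sin(a),0,0])
    print('t',round(st['clock'],2),'pos',np.round(st['tool_pos'],4),'turn',np.round((q0*q.inv()).as_rotvec(),3),'F',np.round(st['contact_force'],2),'M',np.round(st['moment'],3),'op',round(st['opening'],3),'qdmax',np.abs(st['qd']).max().round(3))
    if x is not None: print('to go',np.round(np.array(x)-st['tool_pos'],4))
E
python3 -c "
from h import *
rep([.501,.3205,.217])"
```

```text
t 2.75 pos [0.5018 0.323  0.2216] turn [-0.021  0.008 -0.014] F [ 0.74 -0.87 -0.83] M [-0.017  0.035  0.   ] op 0.796 qdmax 0.08
to go [-0.0008 -0.0025 -0.0046]
```

Correct the tilt, then close lightly.

Call:
move_arm --targets '[[[-0.021,0.008,-0.014,-0.001,-0.0025,-0.005,0.8],[0,0,0,0,0,0,0.3],[0,0,0,0,0,0,0.3],[0,0,0,0,0,0,0.3],[0,0,0,0,0,0,0.3]]]' --force 5

```text
clock: 3.25
tool_pos: [0.5001, 0.3253, 0.2202]
eef_rot: [0.723, 0.691, 0.003, -0.001]
contact_force: [-0.1, 0.1, 0.1]
opening: 0.46
```

```bash
python3 -c "
from h import *
rep([.501,.3205,.217])"
```

```text
t 3.25 pos [0.5001 0.3253 0.2202] turn [-0.005  0.003 -0.001] F [-0.14  0.05  0.15] M [0.031 0.109 0.036] op 0.46 qdmax 0.004
to go [ 0.0009 -0.0048 -0.0032]
```

Call:
move_arm --targets '[[[-0.004,0.002,0,0.001,-0.006,-0.003,0.3],[0,0,0,0,0,0,0.3],[0,0,0,0,0,0,0.3]]]'

```text
clock: 3.55
tool_pos: [0.5016, 0.3194, 0.2178]
eef_rot: [0.723, 0.691, 0.002, 0.0]
contact_force: [-0.9, -0.4, 1.1]
opening: 0.391
```

```bash
python3 -c "
from h import *
rep([.501,.3205,.217])"
```

```text
t 3.55 pos [0.5016 0.3194 0.2178] turn [-0.002  0.002 -0.002] F [-0.89 -0.36  1.13] M [-0.009 -0.028 -0.016] op 0.391 qdmax 0.008
to go [-0.0006  0.0011 -0.0008]
```

Call:
move_arm --targets '[[[0,0,0,0.003,0,0,0.3],[0,0,0,0.003,0,0,0.3]]]'

```text
clock: 3.75
tool_pos: [0.5077, 0.3192, 0.2179]
eef_rot: [0.723, 0.691, 0.001, 0.0]
contact_force: [-0.6, -0.5, 2.4]
opening: 0.391
```

Call:
move_arm --targets '[[[0,0,0,-0.003,0,0,0.3],[0,0,0,-0.003,0,0,0.3],[0,0,0,-0.003,0,0,0.3],[0,0,0,-0.003,0,0,0.3]]]'

```text
clock: 4.15
tool_pos: [0.4958, 0.3193, 0.2178]
eef_rot: [0.723, 0.69, 0.002, 0.0]
contact_force: [0.3, 0.0, 2.1]
opening: 0.387
```

Call:
move_arm --targets '[[[0,0,0,0.004,0,0,0.3],[0,0,0,0.004,0,0,0.3],[0,0,0,0.004,0,0,0.3],[0,0,0,0.003,0,0,0.3]]]'

```text
clock: 4.55
tool_pos: [0.5109, 0.3192, 0.2178]
eef_rot: [0.723, 0.691, 0.001, 0.0]
contact_force: [0.9, -0.1, 0.6]
opening: 0.393
```

Run:
```python
from h import *
rep([.501,.3205,.217])
s=snap('scene');w=snap('wrist')
o=np.zeros((480,800,3),np.uint8);o[:,:400]=cv2.resize(s['frame'][230:350,355:455],(400,480),interpolation=2);o[:480,400:]=cv2.resize(w['frame'][200:440,220:420],(400,480))
cv2.imwrite('pics/rock1.png',o[:,:,::-1])
```

```text
t 4.55 pos [0.5109 0.3192 0.2178] turn [-0.002  0.002 -0.002] F [ 0.91 -0.05  0.55] M [-0.062 -0.023 -0.043] op 0.393 qdmax 0.088
to go [-0.0099  0.0013 -0.0008]
```

View pics/rock1.png

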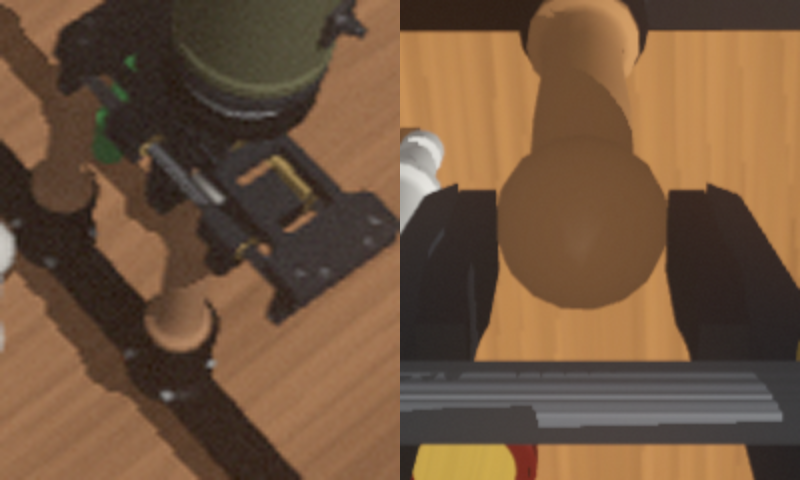

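The view shows ball a held between the pads, with its centre in the wrist image at about (col 311, row 312). Next I check whether the ball moved with the tool.

Call:
move_arm --targets '[[[0,0,0,-0.004,0,0,0.3],[0,0,0,-0.004,0,0,0.3],[0,0,0,-0.004,0,0,0.3],[0,0,0,-0.004,0,0,0.3],[0,0,0,-0.003,0,0,0.3]]]'

```text
clock: 5.15
tool_pos: [0.4903, 0.3195, 0.2179]
eef_rot: [0.723, 0.691, 0.002, -0.0]
contact_force: [-0.0, 0.5, -0.1]
opening: 0.39
```

```bash
cat >> h.py <<'E'
def ball(p,lo=190,hi=450):
    g=p['frame'].astype(int)
    return None
E
python3 - <<'E'
from h import *
rep([.501,.3205,.217])
w=snap('wrist')
print(atz(w,(312,311),.224), [ (d['centre'],d['score'],atz(w,d['centre'],.224).round(4)) for d in r.find_in(w,'peg_a_ball')])
o=cv2.resize(w['frame'][200:440,220:420],(400,480))
cv2.imwrite('pics/rock2.png',o[:,:,::-1])
E
```

```text
t 5.15 pos [0.4903 0.3195 0.2179] turn [-0.003  0.002 -0.002] F [-0.    0.51 -0.14] M [ 0.035 -0.001  0.01 ] op 0.39 qdmax 0.088
to go [ 0.0107  0.001  -0.0009]
[0.49188221 0.31995733 0.224     ] [([297.0, 310.0], 0.95, array([0.485 , 0.3199, 0.224 ]))]
```

View pics/rock2.png

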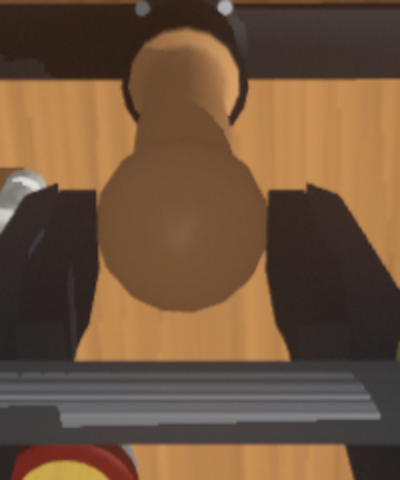

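The ball stayed at the same pixel in the gripper over 20 mm of travel at about zero force, so peg a is loose. Now I rock it clearly to both sides, centre about 0.501.

Call:
move_arm --targets '[[[0,0,0,-0.002,0,0,0.3],[0,0,0,0,0,0,0.3],[0,0,0,0.005,0,0,0.3],[0,0,0,0.005,0,0,0.3],[0,0,0,0.005,0,0,0.3]]]'

```text
clock: 5.75
tool_pos: [0.504, 0.3194, 0.2178]
eef_rot: [0.723, 0.691, 0.001, -0.0]
contact_force: [0.1, -0.4, 0.7]
opening: 0.39
```

Call:
move_arm --targets '[[[0,0,0,0.005,0,0,0.3],[0,0,0,0.003,0,0,0.3],[0,0,0,0.001,0,0,0.3]]]'

```text
clock: 6.05
tool_pos: [0.5153, 0.3189, 0.2177]
eef_rot: [0.723, 0.69, 0.002, 0.0]
contact_force: [0.3, 0.3, 2.0]
opening: 0.39
```

Call:
move_arm --targets '[[[0,0,0,-0.006,0,0,0.3],[0,0,0,-0.006,0,0,0.3],[0,0,0,-0.006,0,0,0.3],[0,0,0,-0.006,0,0,0.3],[0,0,0,-0.003,0,0,0.3]]]'

```text
clock: 6.55
tool_pos: [0.4854, 0.3193, 0.2178]
eef_rot: [0.723, 0.691, 0.002, -0.0]
contact_force: [0.1, 0.3, -0.5]
opening: 0.394
```

Call:
move_arm --targets '[[[0,0,0,0,0,0,0.3],[0,0,0,0.006,0,0,0.3],[0,0,0,0.006,0,0,0.3],[0,0,0,0.006,0,0,0.3],[0,0,0,0.006,0,0,0.3]]]'

```text
clock: 7.05
tool_pos: [0.5105, 0.3191, 0.2179]
eef_rot: [0.723, 0.691, 0.001, 0.0]
contact_force: [0.4, 0.2, 0.7]
opening: 0.39
```

Call:
move_arm --targets '[[[0,0,0,0.002,0,0,0.3],[0,0,0,0,0,0,0.3]]]'

```text
clock: 7.25
tool_pos: [0.5146, 0.3186, 0.2177]
eef_rot: [0.724, 0.69, 0.002, 0.0]
contact_force: [-0.2, 0.9, 0.7]
opening: 0.384
```

Run:
```python
from h import *
rep([.501,.3205,.217])
w=snap('wrist')
print([ (d['centre'],d['score'],atz(w,d['centre'],.224).round(4)) for d in r.find_in(w,'peg_a_ball')])
```

```text
t 7.25 pos [0.5146 0.3186 0.2177] turn [-0.002  0.003 -0.001] F [-0.22  0.93  0.72] M [ 0.01  -0.022 -0.01 ] op 0.384 qdmax 0.006
to go [-0.0136  0.0019 -0.0007]
[([286.0, 310.4], 0.95, array([0.5043, 0.3195, 0.224 ])), ([439.1, 256.7], 0.59, array([0.5809, 0.2909, 0.224 ]))]
```

Run:
```python
from h import *
w=snap('wrist')
cv2.imwrite('pics/rock3.png',cv2.resize(w['frame'][200:440,220:420],(400,480))[:,:,::-1])
```

```text
(no output)
```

View pics/rock3.png

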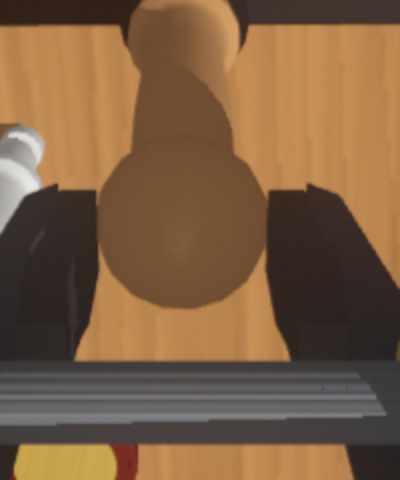

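Call:
move_arm --targets '[[[0,0,0,-0.006,0,0,0.3],[0,0,0,-0.006,0.0005,0,0.3],[0,0,0,-0.003,0.0005,0,0.3],[0,0,0,0,0,0,0.3]]]' --force 10

```text
clock: 7.8
tool_pos: [0.496, 0.32, 0.2179]
eef_rot: [0.723, 0.691, 0.001, 0.0]
contact_force: [-0.4, 0.2, 1.2]
opening: 0.383
```

Call:
move_arm --targets '[[[0,0,0,0,0,0.005,0.3],[0,0,0,0,0,0.008,0.3],[0,0,0,0,0,0.008,0.3]]]'

```text
clock: 8.1
tool_pos: [0.4946, 0.3191, 0.2384]
eef_rot: [0.722, 0.691, -0.001, -0.0]
contact_force: [0.4, -0.0, -1.8]
opening: 0.38
```

Call:
move_arm --targets '[[[0,0,0,0.003,0.0,0.008,0.3],[0,0,0,0.001,0.0,0.008,0.3],[0,0,0,0,0,0.008,0.3]]]'

```text
clock: 8.4
tool_pos: [0.4994, 0.319, 0.265]
eef_rot: [0.723, 0.691, -0.001, -0.0]
contact_force: [-0.5, 0.7, -1.7]
opening: 0.384
```

Call:
move_arm --targets '[[[0,0,0,0.001,0.001,0.008,0.3],[0,0,0,0.0005,0.001,0.008,0.3],[0,0,0,0,0,0.008,0.3]]]'

```text
clock: 8.7
tool_pos: [0.5013, 0.3212, 0.2915]
eef_rot: [0.723, 0.691, -0.0, -0.0]
contact_force: [-0.1, -0.1, -1.8]
opening: 0.383
```

```bash
python3 -c "
from h import *
rep([.4985,.3195,.43])"
```

```text
t 8.7 pos [0.5013 0.3212 0.2915] turn [ 0.    -0.001 -0.003] F [-0.09 -0.13 -1.8 ] M [ 0.025 -0.013 -0.039] op 0.383 qdmax 0.206
to go [-0.0028 -0.0017  0.1385]
```

Call:
move_arm --targets '[[[0,0,0,0,0,0.02,0.3],[0,0,0,0,0,0.03,0.3],[0,0,0,0,0,0.03,0.3],[0,0,0,0,0,0.03,0.3],[0,0,0,0,0,0.02,0.3]]]'

```text
clock: 9.2
tool_pos: [0.4987, 0.3198, 0.4261]
eef_rot: [0.722, 0.692, -0.004, -0.001]
contact_force: [0.7, -1.2, -1.5]
opening: 0.382
```

Run:
```python
from h import *
rep([.458,-.1585,.43])
s=snap('scene','s2.png');t=snap('top')
o=np.zeros((480,800,3),np.uint8);o[:,:400]=cv2.resize(s['frame'][120:360,240:440],(400,480));o[:480,400:]=cv2.resize(t['frame'][130:370,130:330],(400,480))
cv2.imwrite('pics/lift.png',o[:,:,::-1])
```

```text
t 9.2 pos [0.4987 0.3198 0.4261] turn [ 0.004 -0.006 -0.004] F [ 0.69 -1.16 -1.46] M [ 0.071 -0.028  0.   ] op 0.382 qdmax 0.541
to go [-0.0407 -0.4783  0.0039]
```

View pics/lift.png

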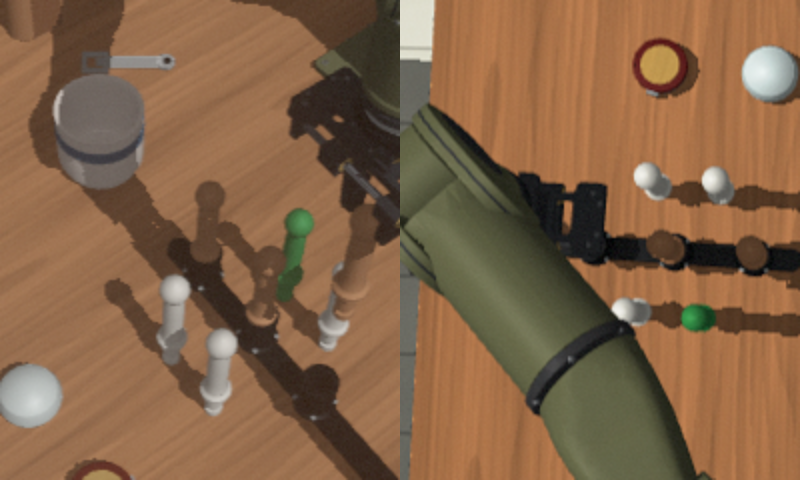

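The picture shows peg a hanging upright from the fingers, clear of its empty cup. Pegs b and c are in their cups. Now on to the crock.

Call:
move_arm --targets '[[[0,0,0,-0.001,-0.015,0.015,0.3],[0,0,0,-0.0025,-0.03,0.005,0.3],[0,0,0,-0.0025,-0.03,0,0.3],[0,0,0,-0.0025,-0.03,0,0.3],[0,0,0,-0.0025,-0.03,0,0.3]]]'

```text
clock: 9.8
tool_pos: [0.4844, 0.1805, 0.4444]
eef_rot: [0.72, 0.694, -0.006, -0.002]
contact_force: [0.7, -0.3, -1.1]
opening: 0.383
```

Call:
move_arm --targets '[[[0,0,0,-0.0025,-0.03,0,0.3],[0,0,0,-0.0025,-0.03,0,0.3],[0,0,0,-0.0025,-0.03,0,0.3],[0,0,0,-0.0025,-0.03,0,0.3],[0,0,0,-0.0025,-0.03,0,0.3]]]'

```text
clock: 10.3
tool_pos: [0.466, 0.0172, 0.4425]
eef_rot: [0.722, 0.692, -0.011, -0.003]
contact_force: [0.5, 0.9, -0.9]
opening: 0.386
```

Run:
```python
from h import *
rep([.458,-.1585,.44])
```

```text
t 10.3 pos [0.466  0.0172 0.4425] turn [ 0.011 -0.02  -0.006] F [ 0.51  0.92 -0.86] M [ 0.039 -0.082  0.05 ] op 0.386 qdmax 0.701
to go [-0.008  -0.1757 -0.0025]
```

Call:
move_arm --targets '[[[0.003,-0.005,0,-0.001,-0.03,0,0.3],[0.003,-0.005,-0.002,-0.001,-0.03,0,0.3],[0.003,-0.005,-0.002,-0.001,-0.03,0,0.3],[0.002,-0.005,-0.002,-0.001,-0.03,0,0.3],[0,0,0,-0.001,-0.025,0,0.3]]]'

```text
clock: 10.8
tool_pos: [0.4528, -0.1396, 0.441]
eef_rot: [0.726, 0.688, -0.004, -0.003]
contact_force: [0.1, 0.5, -1.9]
opening: 0.384
```

Call:
move_arm --targets '[[[0,0,0,0,-0.01,0,0.3],[0,0,0,0,0,0,0.3],[0,0,0,0,0,0,0.3]]]'

```text
clock: 11.1
tool_pos: [0.4495, -0.1539, 0.44]
eef_rot: [0.729, 0.684, -0.006, -0.004]
contact_force: [-0.5, 0.2, -0.3]
opening: 0.377
```

Run:
```python
from h import *
rep([.458,-.1585,.44])
s=snap('scene');t=snap('top')
for p,n in ((s,'s'),(t,'t')):
  print(n,[(np.round(d['centre']),round(d['score'],2)) for d in r.find_in(p,'crock')],[(np.round(d['centre']),round(d['score'],2)) for d in r.find_in(p,'peg_a')])
w=snap('wrist')
o=np.zeros((480,800,3),np.uint8);o[:,:400]=cv2.resize(s['frame'][60:300,190:390],(400,480));o[:300,400:]=cv2.resize(w['frame'],(400,300))
cv2.imwrite('pics/over.png',o[:,:,::-1])
```

```text
t 11.1 pos [ 0.4495 -0.1539  0.44  ] turn [ 0.002 -0.014  0.016] F [-0.54  0.19 -0.31] M [0.049 0.007 0.042] op 0.377 qdmax 0.007
to go [ 0.0085 -0.0046 -0.    ]
s [(array([182., 286.]), 0.77), (array([113., 257.]), 0.27)] [(array([102., 290.]), 0.95), (array([229., 342.]), 0.94), (array([272., 410.]), 0.87), (array([303., 345.]), 0.73), (array([246., 386.]), 0.64), (array([278., 327.]), 0.63), (array([264., 374.]), 0.61)]
t [(array([283., 401.]), 0.62), (array([310., 504.]), 0.58)] [(array([257., 266.]), 0.79), (array([256., 307.]), 0.74), (array([290., 279.]), 0.64), (array([286., 242.]), 0.63), (array([222., 288.]), 0.6), (array([221., 254.]), 0.57)]
```

View pics/over.png

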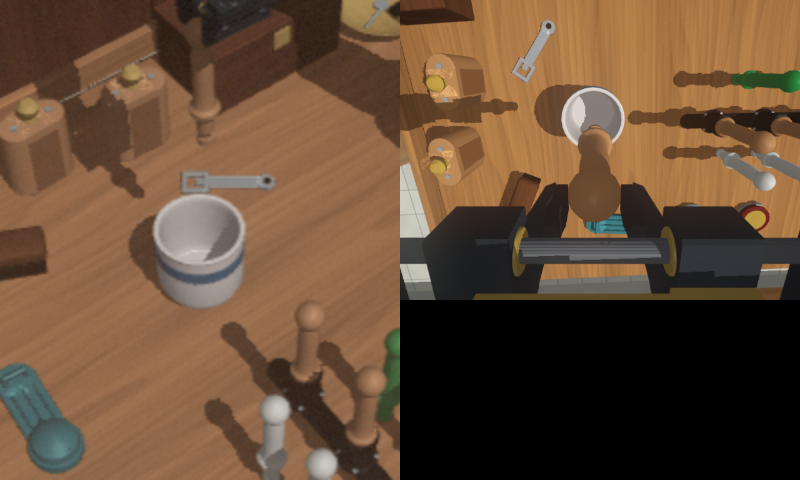

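The picture shows the peg hanging nearly plumb over the crock, with its foot at about (293,130) in the scene view. The crock is at (289,185).

Run:
```python
from h import *
s=snap('scene');T=r.get_state()['tool_pos']
for z in (.276,): print(atz(s,(129,293),z).round(4))
print('plumb foot px',proj(s,T+[0.0015,0,.008-.172]),'ball',proj(s,T+[0.0015,0,.008]))
```

```text
[ 0.4454 -0.1566  0.276 ]
plumb foot px (np.float64(130.62073429808788), np.float64(291.6424461553993)) ball (np.float64(75.66795012085002), np.float64(289.6790971586784))
```

Call:
move_arm --targets '[[[0.001,-0.007,0.008,0.005,-0.003,-0.02,0.3],[0.001,-0.007,0.008,0.003,-0.002,-0.03,0.3],[0,0,0,0,0,-0.03,0.3],[0,0,0,0,0,-0.03,0.3]]]'

```text
clock: 11.9
tool_pos: [0.4622, -0.1589, 0.3317]
eef_rot: [0.722, 0.691, 0.004, 0.007]
contact_force: [0.8, -0.3, -1.4]
opening: 0.385
```

```bash
python3 -c "
from h import *
rep([.458,-.1585,.1725])"
```

```text
t 11.9 pos [ 0.4622 -0.1589  0.3317] turn [ 0.004  0.015 -0.004] F [ 0.78 -0.31 -1.39] M [ 0.047  0.066 -0.015] op 0.385 qdmax 0.874
to go [-0.0042  0.0004 -0.1592]
```

Call:
move_arm --targets '[[[0.003,0.012,-0.004,-0.003,0,-0.02,0.3],[0,0,0,-0.001,0,-0.03,0.3],[0,0,0,0,0,-0.03,0.3],[0,0,0,0,0,-0.02,0.3],[0,0,0,0,0,-0.01,0.3]]]'

```text
clock: 12.4
tool_pos: [0.4579, -0.1574, 0.2157]
eef_rot: [0.723, 0.691, 0.0, 0.0]
contact_force: [-0.1, -0.1, -1.2]
opening: 0.383
```

```bash
python3 -c "
from h import *
rep([.458,-.1585,.1725])"
```

```text
t 12.4 pos [ 0.4579 -0.1574  0.2157] turn [-0.     0.001 -0.002] F [-0.15 -0.11 -1.25] M [-0.068  0.034 -0.04 ] op 0.383 qdmax 0.287
to go [ 0.0001 -0.0011 -0.0432]
```

Call:
move_arm --targets '[[[0,0,0,0,0,-0.012,0.3],[0,0,0,0,0,-0.01,0.3],[0,0,0,0,0,-0.008,0.3],[0,0,0,0,0,-0.004,0.3]]]'

```text
clock: 12.8
tool_pos: [0.4589, -0.1567, 0.1792]
eef_rot: [0.723, 0.691, 0.001, 0.0]
contact_force: [-0.3, -0.4, -1.1]
opening: 0.384
```

Call:
move_arm --targets '[[[0,0,0,0,0,-0.002,0.3],[0,0,0,0,0,-0.002,0.3]]]'

```text
clock: 13.0
tool_pos: [0.4593, -0.1567, 0.1751]
eef_rot: [0.723, 0.691, 0.001, 0.0]
contact_force: [-0.2, -0.1, -1.6]
opening: 0.385
```

Call:
move_arm --targets '[[[0,0,0,0,0,-0.002,0.3],[0,0,0,0,0,-0.0015,0.3]]]' --force 5

```text
clock: 13.2
tool_pos: [0.4605, -0.157, 0.1724]
eef_rot: [0.723, 0.691, 0.002, 0.002]
contact_force: [-0.7, 0.4, 10.4]
opening: 0.388
```

Call:
move_arm --targets '[[[0,0,0,0,0,-0.0015,0.3],[0,0,0,0,0,0,0.3]]]'

```text
clock: 13.4
tool_pos: [0.4632, -0.1576, 0.1729]
eef_rot: [0.723, 0.691, 0.003, 0.004]
contact_force: [0.2, 0.5, -1.5]
opening: 0.392
```

The foot is on the floor: contact of 10 N at TCP z 0.1724, expected 0.172. Now I lean the peg gently towards the +x rim.

Call:
move_arm --targets '[[[0,0,0,0.006,0,0.0,0.3],[0,0,0,0.006,0,-0.0005,0.3],[0,0,0,0.006,0,-0.0005,0.3],[0,0,0,0.006,0,-0.001,0.3],[0,0,0,0.006,0,-0.001,0.3]]]'

```text
clock: 13.9
tool_pos: [0.4979, -0.1583, 0.1718]
eef_rot: [0.723, 0.691, 0.005, 0.007]
contact_force: [1.2, -0.2, 2.8]
opening: 0.385
```

Call:
move_arm --targets '[[[0,0,0,0.005,0,-0.001,0.3],[0,0,0,0.005,0,-0.0015,0.3],[0,0,0,0.005,0,-0.0015,0.3]]]'

```text
clock: 14.2
tool_pos: [0.5175, -0.1586, 0.169]
eef_rot: [0.723, 0.691, 0.007, 0.01]
contact_force: [-2.1, 0.3, 8.6]
opening: 0.39
```

Run:
```python
from h import *
rep([.458,-.1585,.1725])
s=snap('scene');w=snap('wrist')
o=np.zeros((480,800,3),np.uint8);o[:,:400]=cv2.resize(s['frame'][80:260,215:365],(400,480));o[:300,400:]=cv2.resize(w['frame'],(400,300))
cv2.imwrite('pics/lean.png',o[:,:,::-1])
```

```text
t 14.2 pos [ 0.5175 -0.1586  0.169 ] turn [ 0.004  0.023 -0.003] F [-2.06  0.28  8.62] M [0.01  0.475 0.067] op 0.39 qdmax 0.139
to go [-0.0595  0.0001  0.0035]
```

View pics/lean.png

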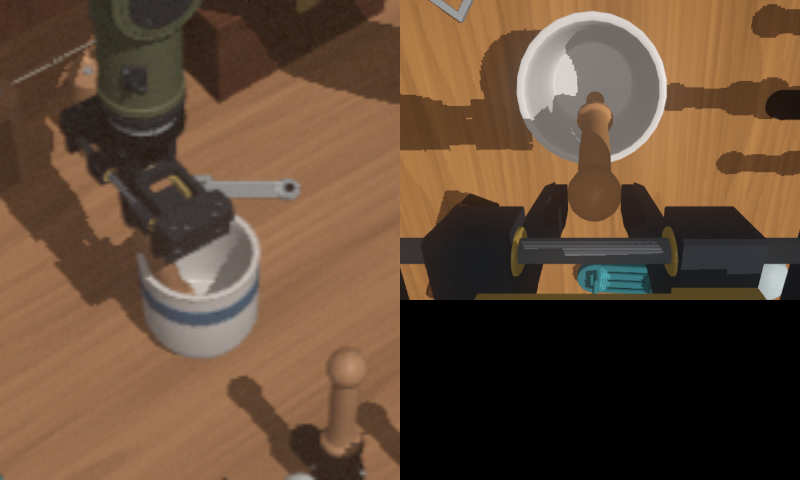

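The picture shows the peg foot down in the crock with its shaft leaning against the +x rim. Release it and lift.

Call:
move_arm --targets '[[[0,0,0,0,0,0.001,0.5],[0,0,0,0,0,0,0.8],[0,0,0,0,0,0,0.9],[0,0,0,0,0,0,0.9],[0,0,0,0,0,0.01,0.9]]]'

```text
clock: 14.8
tool_pos: [0.5152, -0.1578, 0.1776]
eef_rot: [0.723, 0.691, 0.005, 0.006]
contact_force: [0.2, -0.5, 0.4]
opening: 0.823
```

Call:
move_arm --targets '[[[0,0,0,0,0,0.025,0.9],[0,0,0,0,0,0.04,0.9],[0,0,0,0,0,0.04,0.9],[0,0,0,0,0,0.04,0.9],[0,0,0,0,0,0.04,0.9]]]'

```text
clock: 15.3
tool_pos: [0.5103, -0.1566, 0.3675]
eef_rot: [0.722, 0.692, 0.002, 0.001]
contact_force: [1.2, -0.3, 0.1]
opening: 0.902
```

Run:
```python
from h import *
rep()
s=snap('scene');w=snap('wrist');t=snap('top')
print([(np.round(d['centre']),round(d['score'],2),atz(t,d['centre'],.115).round(3)) for d in r.find_in(t,'crock')])
o=np.zeros((600,800,3),np.uint8);o[:,:500]=cv2.resize(s['frame'][80:320,240:440],(500,600));o[:225,500:]=cv2.resize(w['frame'],(300,225));o[225:450,500:]=cv2.resize(t['frame'][150:360,200:480],(300,225))
cv2.imwrite('pics/end.png',o[:,:,::-1])
```

```text
t 15.3 pos [ 0.5103 -0.1566  0.3675] turn [-0.     0.004 -0.004] F [ 1.2  -0.26  0.06] M [ 0.029 -0.048 -0.035] op 0.902 qdmax 1.104
[(array([275., 404.]), 0.78, array([ 0.452, -0.157,  0.115])), (array([262., 404.]), 0.68, array([ 0.485, -0.157,  0.115]))]
```

View pics/end.png

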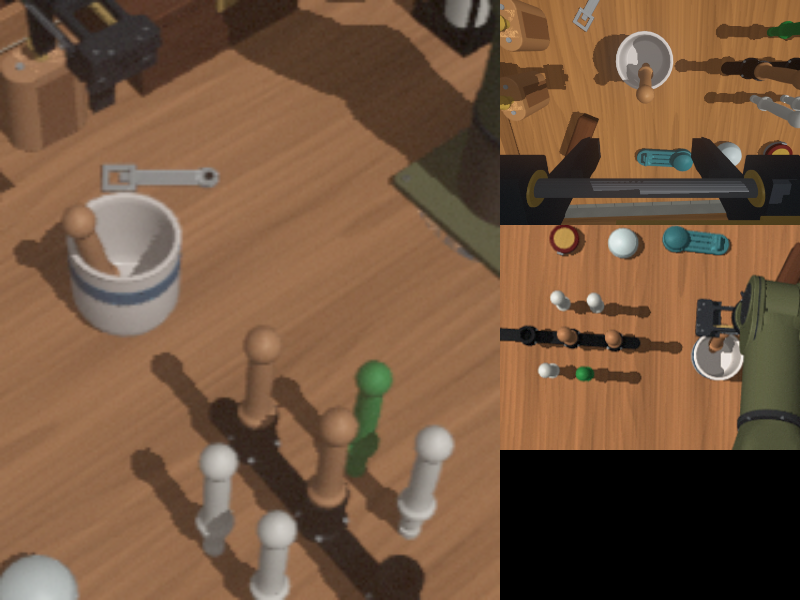

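The final picture shows peg a leaning in the upright crock against its +x rim. Pegs b and c stand in their cups and everything else is in place. I let the arm settle, then hand in.

Call:
move_arm --targets '[[[0,0,0,0,0,0,0.9],[0,0,0,0,0,0,0.9],[0,0,0,0,0,0,0.9]]]'

```text
clock: 15.8
tool_pos: [0.5084, -0.1562, 0.3627]
eef_rot: [0.722, 0.692, -0.0, -0.001]
contact_force: [0.3, -0.7, -0.2]
opening: 0.9
```

```bash
python3 -c "
from h import *
rep();r.finish_job()"
```

```text
t 15.8 pos [ 0.5084 -0.1562  0.3627] turn [-0.002 -0.002 -0.004] F [ 0.26 -0.72 -0.21] M [-0.014 -0.046  0.001] op 0.9 qdmax 0.013
the job is handed in; nothing more can be done
```

Peg a was the loose one. It now leans foot down in the mending crock, and the job was handed in at 15.8 s; no verdict is reported.

- **Finding it:** I gripped ball a lightly and moved it across the bar. It followed the fingers over about 30 mm at roughly 1 N or less. I rocked it about 13–15 mm to each side twice. I did not wiggle pegs b and c, because a was the first one tried and was plainly loose.
- **Moving it:** I drew it straight up, carried it over the bar and lowered it until the foot touched the crock floor, at TCP height 0.172 m as expected. I leaned it against the +x rim before letting go.
- **Last checks:** The final picture shows peg a leaning in the upright crock, pegs b and c standing in their cups, and nothing else visibly moved. The arm was clear and at rest, with the force reading near zero.
- **Disagreements:**
  - The networks' centre for the gripped ball was several millimetres off my own reading, so I used the picture.
  - The tool drifted by up to about 15 mm during fast or holding rows, and I corrected it each time.
  - Contact with the crock floor briefly read about 10 N.
  - In the last top view the network gave two crock centres, x 0.452 and 0.485 m. I took the first, about 8 mm from my starting measurement of 0.460 m and within the detector's error.

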